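# Set the waiting bottle into the deep holder

## Robot

A 7-joint arm with a two-finger parallel gripper is mounted at the origin on a cart in front of the work surface, level with it; the furniture and walls round the work are solid. World frame = base frame: x ahead of the robot, y to its left, z up, the work surface at z = 0. Lengths are in mm, angles in rad, forces in N, time in s.
With the tool pointing down it reaches from about 400 to 875 mm from the base axis. Payload 4.4 kg.
Tool frame: the origin (TCP) lies at the very end of the fingers, on their centre line; the grasp point (between the pads) lies 19 mm behind it; z points along the fingers, x is the direction in which the jaws open and shut, and the axes are right-handed (so a half turn about z gives the same grasp; the last joint's range is limited). The gripper opens to 85 mm and grips with 20 to 120 N. Pads are 22 mm wide; open, the fingers measure 114 mm over their backs; the gripper's body (76 mm by 85 mm) begins 54 mm behind the grasp point. The pads swing forward as they close: fully open they stand 13 mm farther back than shut.
Start: joints at [-0.066, 0.628, 0.038, 1.517, -0.027, 0.996, -0.02], TCP at [650.014, 0.027, 231.313] pointing down, gripper open.
Joint ranges: [-3.06, 3.06], [-0.37, 2.12], [-1.25, 1.32], [0.18, 2.47], [-1.1, 4.24], [0.23, 1.98], [-2.94, 2.94]. Speed limits (rad/s): [2.57, 2.57, 3.14, 3.14, 3.14, 3.14, 3.14].

## Interface

Orientations are given as [roll, pitch, yaw] about the fixed x, y, z axes, in that order (R = Rz(yaw) Ry(pitch) Rx(roll)).
In Python, from cell import telemetry, get_image, get_calibration, ctrl gives the robot as it stands. The module is installed in compiled form; this text tells all that it offers.
- The arm moves only by the tool arm_command, never from a script. Its arguments are lists of equal length, an entry for each row: "rot": the turn, a rotation vector about the world's x, y, z in degrees, a list of three; "slide": the shift along the world's x, y, z in mm, a list of three; "gripper": the finger opening in mm, from 0 to 85.4. A call has 1 to 5 rows; each row shifts and turns the pose as measured when the row begins; what a row does not reach is not made up. A row lasts 1/12 s, in which the tool goes at most 41.7 mm and 7.16 degrees, less where a joint would pass 70% of its speed; a pose out of reach is approached as far as the arm can. A call with a gripper value outside its range is refused whole. The fingers move at their own pace and stop on an object; the grip force is fixed at half the most. Time passes only in rows, so rows that do not move let the fingers close. It gives the time, the measured TCP pose, the force and the opening at its end, in the units of the state.
- telemetry.read_state(): the state, without advancing time (a new reading comes with each control period).
- get_image(name): name is "scene" or "side" or "wrist"; returns (picture, depth): 400x640x3 uint8, red, green, blue; 400x640 float32, mm along the optical axis (not along the pixel's ray), 0 where there is no reading.
- get_calibration(name): a dict with "fx", "fy", "cx", "cy" (pixels), "xyz" and "attitude" of the camera in the world. Camera axes: x right, y up, looking along -z (the intrinsics and any distortion apply to the point x, -y, -z); pixel columns grow to the right and rows downward; lengths in mm; the calibration is good to about 2 mm. A picture is of the moment at which its call begins: read the wrist's pose just before it. get_calibration takes no time and is no camera call; for the wrist camera it gives the pose at the moment of the call.
- ctrl.finish_job(): hands the job in, once; it reports no verdict.
The state is a dict: "clock": time; "qpos": joint angles; "qd": joint speeds; "tau": joint torques, N m; "eef_pos": TCP position; "tool_rot": TCP orientation; "force": force on the tool from outside, world axes, zero at the start; "torque": the same for the moment, N m; "width": finger opening in mm.
Only numpy, scipy, OpenCV 4.12 (cv2) and the standard library are available. Lean on these libraries where they do the work, as an engineer would, in place of code of your own. Each camera call takes 0.05 s, during which the arm holds its last target.

## Task

Set the bottle that stands on the round cork mat into the empty metal bottle holder, upright and all the way down on its floor. The holder is too deep and snug for fingers round the bottle's body, so hold it by its cap (if you have it by the body, put it down and take it again); lower it in gently, do not drop it, and leave the other two bottles where they stand.

Things in the scene. Friction and masses are not known exactly. Their poses are not given: they have to be found in the camera images.
- bottle: The bottle to set in the holder: a round screw-cap reagent bottle, loose, about 0.3 kg, standing upright on the cork mat. 143 mm tall; body 66 mm in diameter up to the shoulder; the cap on top is a straight cylinder 38 mm in diameter from 113 to 143 mm above the underside. Origin at the centre of its underside; z up through the cap. It may lean up to 2 degrees as it stands, which is normal.
- mat: Round cork mat, 100 mm across, 6 mm thick, fixed. Origin at the centre of its underside on the worktop; z up.
- empty_holder: The empty bottle holder: an upright open-topped aluminium tube, fixed, 103 mm outside diameter (foot flange 116 mm), rim 98 mm above the worktop, bore 85 mm in diameter and 90 mm deep with a flat floor 8 mm above the worktop. Origin at the centre of its underside on the worktop; z up along the bore.
- full_holder: An identical fixed holder that already has a bottle in it, whose cap top stands 151 mm above the worktop. Origin at the centre of its underside; z up.
- stored_bottle: Bystander: a bottle of the same kind, loose, standing in the full holder. Origin at the centre of its underside; z up.
- spare_bottle: Bystander: a bottle of the same kind, loose, standing on the bare worktop. Origin at the centre of its underside; z up.
Things that resemble listed ones, but are neither listed nor needed, are in the scene too. Leave any black or purple look-alike of the bottle alone.

How it is judged (in metres and radians):
At the end, for the whole second after the job is handed in: The bottle stands at rest on the floor of the empty holder: its underside within 6 mm of the floor's height and 15 mm of the bore's axis, tilted less than 10 degrees (horizontal distance between bottle and empty_holder below 0.015 m and z of bottle in the frame of empty_holder between 0.003 and 0.014 m and angle between bottle's own z axis and vertical below 0.17 rad and linear speed of bottle below 0.03 m/s); the robot touches nothing.
It fails at once if the bottle is dropped into the holder (falls inside it faster than 0.7 m/s) (horizontal distance between bottle and empty_holder below 0.03 m and z of bottle in the frame of empty_holder below 0.095 m and linear speed of bottle above 0.7 m/s).
It fails at once if the spare bottle on the worktop is moved more than 30 mm or knocked over (distance of spare_bottle from where it was at the start of the episode above 0.03 m or angle between spare_bottle's own z axis and vertical above 0.5 rad).
It fails at once if the stored bottle is moved more than 30 mm (distance of stored_bottle from where it was at the start of the episode above 0.03 m).
It also fails if it takes over 48 s, if anything falls off the work surface, if the arm or the gripper's body presses on something with over 40 N, if the wrist force passes 120 N, or if a joint passes its speed limit or range.

## Working session

There is one attempt and no reset: what is moved stays moved. The work goes in short steps, Python scripts to look and compute and a tool call to move; the robot and the scene stay as the last step left them, time stands still between calls to the robot, and variables do not carry over. Pictures are saved under pics/ and viewed, and the job is handed in when it is done.

Besides the shell and the picture viewer there is one more tool, called in YAML: its name, and indented under it one key for each argument. arm_command: Moves the arm, as the interface text tells. Its arguments: {"type":"object","properties":{"rot":{"type":"array"},"slide":{"type":"array"},"gripper":{"type":"array"}},"required":["rot","slide","gripper"]}

```bash
mkdir -p pics; cat > h.py <<'E'
import numpy as np, cv2
from cell import telemetry,get_image,get_calibration,ctrl
E
python3 - <<'E'
from h import *
s=telemetry.read_state(); print(s)
for n in ["scene","side","wrist"]:
    c=get_calibration(n); print(n,c)
    p,d=get_image(n); np.savez(f"{n}0.npz",p=p,d=d); cv2.imwrite(f"pics/{n}0.png",p[:,:,::-1])
    print((d>0).mean())
E
```

```text
{'clock': 0.0, 'qpos': array([-0.06577968,  0.62936565,  0.03847904,  1.51838575, -0.02701111,
        0.99634825, -0.02000829]), 'qd': array([ 8.26150493e-04, -5.80057324e-05, -8.76240740e-04, -2.79556662e-03,
        1.67718383e-03,  1.14174855e-03, -6.23885359e-04]), 'tau': array([-1.11932164e-03, -5.63405585e+01,  1.22606792e+00, -1.93450052e+01,
        1.09587883e-02,  1.05136272e-02, -8.84369996e-06]), 'eef_pos': array([ 6.49345631e+02, -3.72846404e-03,  2.30371482e+02]), 'tool_rot': array([ 3.14155211e+00,  1.98750670e-03, -6.51040063e-05]), 'force': array([0.8077807 , 0.10551181, 0.55771297]), 'torque': array([-0.00256431, -0.05138619,  0.02962183]), 'width': 85.63567971135016}
scene {'fx': 440.1756475593259, 'fy': 440.1756475593259, 'cx': 317.0440585945517, 'cy': 201.30304553593027, 'xyz': array([ -9.4278585 , 782.948188  , 871.94053276]), 'attitude': array([ 0.87432673,  0.00944932, -2.50173061])}
0.9723359375
side {'fx': 459.7022754229784, 'fy': 459.7022754229784, 'cx': 321.5247113915873, 'cy': 200.5247371538182, 'xyz': array([ 599.71397577, -873.17276995,  557.79374942]), 'attitude': array([1.03304285, 0.0023713 , 0.00919126])}
0.9959765625
wrist {'fx': 347.84449273246776, 'fy': 347.84449273246776, 'cx': 316.18948283193413, 'cy': 199.36619835960965, 'xyz': array([650.38239849,  78.23477548, 373.00439776]), 'attitude': array([-0.30886464,  0.00199407,  0.00052921])}
0.99601953125
```

View pics/scene0.png

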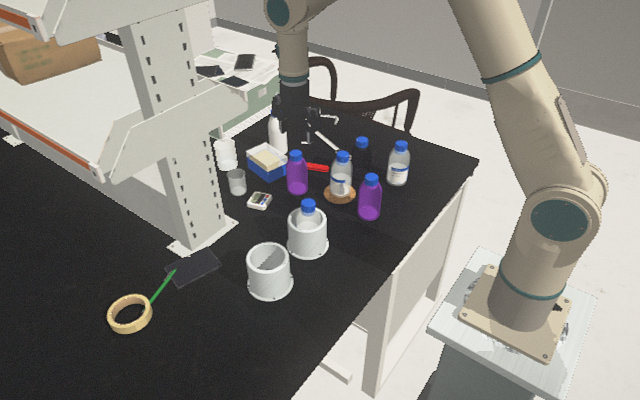

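View pics/side0.png

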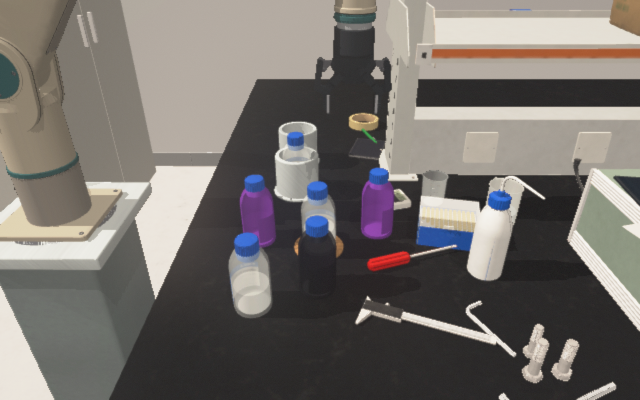

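View pics/wrist0.png

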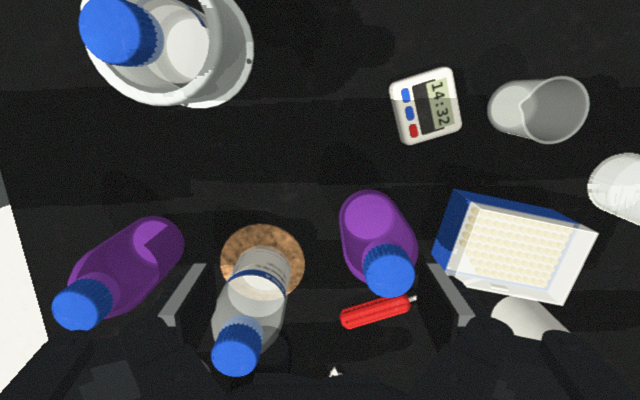

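The mat's bottle is at scene (343,175), side (318,215) and wrist (236,350). It could be confused with:
- the clear spare bottle: scene (399,163), side (250,275)
- the stored bottle in the holder: scene (308,215), side (296,165)
- two purple bottles: scene (297,173) and (370,197)
- a black bottle: scene (361,150), side (318,257)

I choose the clear bottle on the cork mat. The empty holder is at scene (269,270), side (297,140).

```bash
cat >> h.py <<'E'
from scipy.spatial.transform import Rotation as Ro
def Rm(a): return Ro.from_euler('xyz',a).as_matrix()
def ray(c,u,v):
    d=np.stack([(np.asarray(u,float)-c['cx'])/c['fx'],-(np.asarray(v,float)-c['cy'])/c['fy'],-np.ones_like(np.asarray(u,float))],-1)
    return c['xyz'],d@Rm(c['attitude']).T
def onplane(c,u,v,z):
    o,d=ray(c,u,v); t=(z-o[2])/d[...,2]; return o+t[...,None]*d
def cloud(c,d):
    v,u=np.mgrid[:d.shape[0],:d.shape[1]]; o,r=ray(c,u,v); return o+d[...,None]*r
def tri(c1,p1,c2,p2):
    o1,d1=ray(c1,*p1);o2,d2=ray(c2,*p2)
    t=np.linalg.lstsq(np.stack([d1,-d2],1),o2-o1,rcond=None)[0]
    a=o1+t[0]*d1;b=o2+t[1]*d2; return (a+b)/2,np.linalg.norm(a-b)
E
python3 - <<'E'
from h import *
for n in ["scene","side","wrist"]:
    z=np.load(n+"0.npz");p,d=z['p'],z['d'];c=get_calibration(n)
    P=cloud(c,d)
    hsv=cv2.cvtColor(p,cv2.COLOR_RGB2HSV)
    m=cv2.inRange(hsv,(102,140,60),(122,255,255))
    k,l,st,ce=cv2.connectedComponentsWithStats(m)
    for i in range(1,k):
        if st[i,4]<60: continue
        q=P[(l==i)&(d>0)]
        zt=np.percentile(q[:,2],90); top=q[np.abs(q[:,2]-zt)<5]
        print(n,ce[i].round(),st[i,4],'ztop',zt.round(1),'topmean',top.mean(0).round(1),'top ext',np.ptp(top,0).round(),len(top))
    w=P[(d>0)]; 
E
```

```text
scene [362. 142.] 119 ztop 143.5 topmean [ 582.9 -233.9  141.9] top ext [34. 34.  7.] 63
scene [401. 145.] 117 ztop 143.5 topmean [ 473.4 -285.5  142.1] top ext [34. 36.  7.] 65
scene [295. 155.] 123 ztop 143.2 topmean [701.9 -54.4 141.8] top ext [39. 33.  9.] 75
scene [342. 156.] 123 ztop 149.2 topmean [ 581.6 -125.2  147.7] top ext [35. 38.  6.] 72
scene [267. 171.] 301 ztop 39.9 topmean [818.  -53.1  39.5] top ext [126.  72.   9.] 67
scene [371. 179.] 160 ztop 143.2 topmean [458.5 -86.5 141.7] top ext [36. 36.  8.] 96
scene [308. 205.] 181 ztop 151.3 topmean [526.2 112.9 149.9] top ext [37. 38.  8.] 120
side [295. 138.] 185 ztop 148.6 topmean [529.3 105.1 147.4] top ext [33. 36.  6.] 95
side [378. 176.] 265 ztop 140.6 topmean [703.4 -62.6 139.4] top ext [35. 36.  6.] 142
side [254. 183.] 287 ztop 140.5 topmean [461.2 -93.5 139.4] top ext [37. 36.  7.] 164
side [317. 190.] 321 ztop 146.6 topmean [ 584.  -132.   145.5] top ext [35. 38.  6.] 179
side [499. 200.] 337 ztop 165.0 topmean [ 895.1 -198.   163.5] top ext [32. 33. 10.] 170
side [316. 226.] 408 ztop 140.7 topmean [ 584.3 -24
[... 219 characters left out ...]
rist [117.  32.] 4144 ztop 150.8 topmean [530.7 110.3 149.8] top ext [38. 35.  7.] 3396
wrist [405.  95.] 83 ztop 19.1 topmean [736.9  72.1  17.8] top ext [ 7. 11.  4.] 83
wrist [409. 113.] 79 ztop 18.4 topmean [742.3  54.9  17.6] top ext [ 8. 12.  4.] 78
wrist [475. 219.] 2331 ztop 39.8 topmean [819.9 -55.5  39.3] top ext [131.  78.  10.] 515
wrist [388. 271.] 2208 ztop 142.5 topmean [705.5 -55.  141.6] top ext [37. 37.  7.] 1741
wrist [249. 273.] 127 ztop 72.5 topmean [584.7 -94.8  70.2] top ext [36.  9.  6.] 97
wrist [ 82. 305.] 2417 ztop 142.4 topmean [463.3 -86.3 141.4] top ext [37. 36.  7.] 1625
wrist [236. 351.] 2116 ztop 148.3 topmean [ 585.1 -125.1  147.4] top ext [38. 37.  6.] 1469
```

```bash
python3 - <<'E'
import cv2
a=cv2.imread('pics/scene0.png')[120:310,230:430]; b=cv2.imread('pics/side0.png')[110:310,220:400]
cv2.imwrite('pics/crop1.png',cv2.hconcat([cv2.resize(a,(400,400)),cv2.resize(b,(400,400))]))
E
```

```text
(no output)
```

View pics/crop1.png

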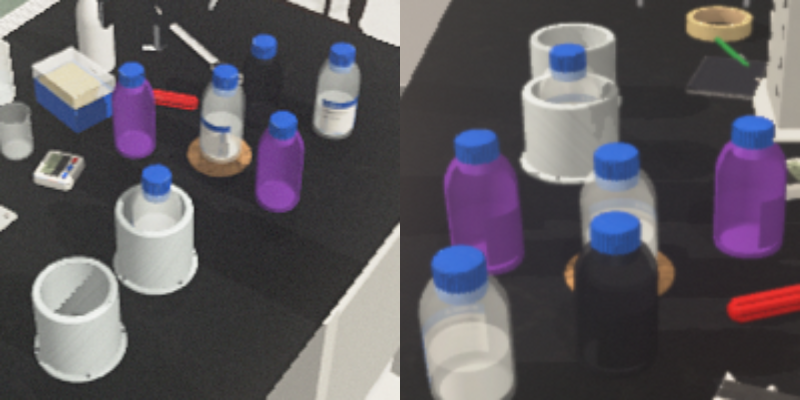

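The crop confirms the choice: a clear bottle with a blue cap standing on the cork disc. Next is the empty holder.

```bash
cat >> h.py <<'E'
def circ(xy):
    from scipy.optimize import least_squares
    f=least_squares(lambda t:np.hypot(xy[:,0]-t[0],xy[:,1]-t[1])-t[2],[*xy.mean(0),47],loss='soft_l1',f_scale=2)
    return f.x
E
python3 - <<'E'
from h import *
for n in ["scene","side"]:
    z=np.load(n+"0.npz");p,d=z['p'],z['d'];c=get_calibration(n)
    P=cloud(c,d)
    ok=(d>0)&(P[...,0]>300)&(P[...,0]<650)&(P[...,1]>40)&(P[...,1]<400)
    rim=ok&(P[...,2]>91)&(P[...,2]<103)
    m=(rim*255).astype(np.uint8)
    k,l,st,ce=cv2.connectedComponentsWithStats(cv2.dilate(m,np.ones((3,3))))
    for i in range(1,k):
        if st[i,4]<60: continue
        q=P[(l==i)&rim]
        print(n,ce[i].round(),len(q),q.mean(0).round(1),np.ptp(q,0).round(), 'fit',circ(q[:,:2]).round(1),'z95',np.percentile(q[:,2],[50,95,99]).round(1))
E
```

```text
scene [307. 223.] 380 [516.8 131.3  97.1] [102. 101.  12.] fit [528.6 117.1  45.8] z95 [ 97.4 101.1 102.1]
scene [267. 259.] 477 [518.3 284.1  97. ] [101. 101.  11.] fit [520.6 281.4  46.4] z95 [ 97.5 100.3 101.6]
side [298. 128.] 190 [524.9 281.6  94.8] [99. 93.  7.] fit [523.6 275.4  46.5] z95 [95.2 97.2 98. ]
side [296. 158.] 362 [531.8  91.6  95.9] [99. 94. 12.] fit [529.6 116.2  45. ] z95 [ 95.6 101.5 102.7]
```

arm_command:
  rot:
    - [0, 0, 0]
    - [0, 0, 0]
    - [0, 0, 0]
    - [0, 0, 0]
    - [0, 0, 0]
  slide:
    - [-16, -30, 0]
    - [-16, -30, 0]
    - [-16, -30, 0]
    - [-16, -30, 0]
    - [0, 0, 0]
  gripper: [85, 85, 85, 85, 85]

```text
clock: 0.57
eef_pos: [582.1, -119.5, 228.1]
tool_rot: [-3.139, 0.005, 0.008]
force: [-0.7, -0.5, -0.5]
width: 85.4
```

```bash
cat > capm.py <<'E'
from h import *
import sys
tag=sys.argv[1]
s=telemetry.read_state();c=get_calibration('wrist');p,d=get_image('wrist')
print(s['clock'],s['eef_pos'].round(1),s['tool_rot'].round(3),s['force'].round(1))
np.savez(f"wrist{tag}.npz",p=p,d=d,**{k:v for k,v in c.items()});cv2.imwrite(f'pics/wrist{tag}.png',p[:,:,::-1])
P=cloud(c,d);hsv=cv2.cvtColor(p,cv2.COLOR_RGB2HSV)
m=cv2.inRange(hsv,(102,140,60),(122,255,255))
k,l,st,ce=cv2.connectedComponentsWithStats(m)
for i in range(1,k):
    if st[i,4]<300: continue
    q=P[(l==i)&(d>0)]
    zt=np.percentile(q[:,2],90); top=q[np.abs(q[:,2]-zt)<4]
    print(ce[i].round(),st[i],'ztop',zt.round(1),'top',top.mean(0).round(1),np.ptp(top,0).round())
E
python3 capm.py 1
```

```text
0.5667 [ 582.1 -119.5  228.1] [-3.139  0.005  0.008] [-0.7 -0.5 -0.5]
[516. 115.] [ 468   75  100   88 5104] ztop 142.4 top [704.7 -56.2 141.6] [38. 37.  6.]
[141. 158.] [ 108  130   68   57 3012] ztop 142.6 top [462.1 -87.6 141.7] [38. 36.  6.]
[319. 216.] [ 292  187   54   58 2472] ztop 148.6 top [ 584.  -126.5  147.7] [36. 37.  5.]
[319. 337.] [ 295  310   48   55 2133] ztop 142.3 top [ 585.5 -234.8  141.4] [37. 36.  5.]
```

View pics/wrist1.png

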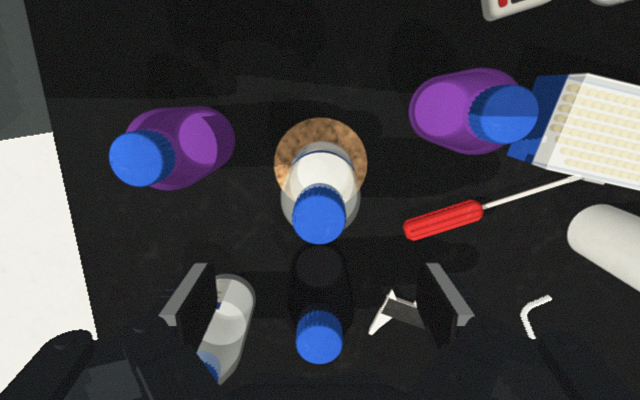

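The wrist view shows the clear bottle's cap at (319,216) above the cork. It sits at (584,-126.5) with its top at z≈148, which agrees with the first view. I'm reaching down now.

arm_command:
  rot:
    - [0, 0, 0]
    - [0, 0, 0]
    - [0, 0, 0]
    - [0, 0, 0]
    - [0, 0, 0]
  slide:
    - [1, -4, -10]
    - [1, -3, -25]
    - [0, 0, -25]
    - [0, 0, -20]
    - [0, 0, 0]
  gripper: [85, 85, 85, 85, 85]

```text
clock: 1.03
eef_pos: [588.9, -120.1, 144.3]
tool_rot: [-3.135, -0.003, 0.014]
force: [-0.3, 0.5, 0.0]
width: 85.2
```

```bash
python3 capm.py 2
```

```text
1.0333 [ 588.9 -120.1  144.3] [-3.135e+00 -3.000e-03  1.400e-02] [-0.3  0.5  0. ]
[586. 126.] [ 525   72  115  116 9206] ztop 142.5 top [703.9 -56.1 141.6] [37. 38.  6.]
[ 42. 189.] [   0  146   96   89 6808] ztop 142.5 top [465.2 -87.8 141.7] [32. 38.  6.]
[304. 275.] [ 263  230   82   89 5673] ztop 148.5 top [ 584.1 -125.9  147.6] [38. 38.  6.]
```

View pics/wrist2.png

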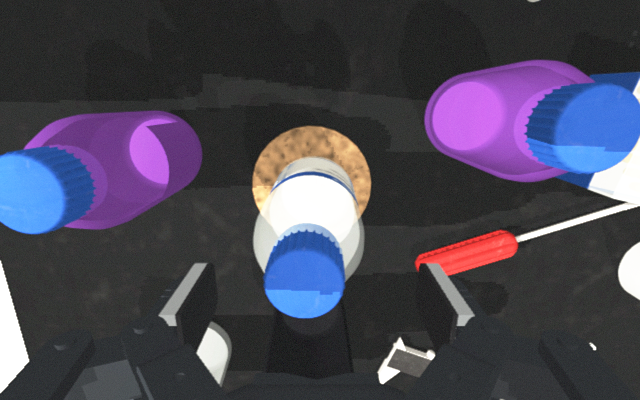

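Cap is at (304,275) between the open fingers. The tool sits about 5 mm too far in +x and 6 mm too far in +y, so I'll correct and go lower.

arm_command:
  rot:
    - [-0.4, 0, 0]
    - [0, 0, 0]
    - [0, 0, 0]
  slide:
    - [-5, -6, 0]
    - [0, 0, -20]
    - [0, 0, 0]
  gripper: [85, 85, 85]

```text
clock: 1.33
eef_pos: [587.0, -125.2, 127.6]
tool_rot: [3.14, -0.009, 0.018]
force: [-1.0, 1.1, -0.3]
width: 84.7
```

arm_command:
  rot:
    - [0, 0.5, 0]
    - [0, 0, 0]
  slide:
    - [-3, -1, -6]
    - [0, 0, 0]
  gripper: [85, 85]

```text
clock: 1.5
eef_pos: [585.0, -126.6, 123.6]
tool_rot: [3.139, -0.002, 0.019]
force: [-0.4, 0.2, -0.1]
width: 85.0
```

arm_command:
  rot:
    - [0, 0, 0]
    - [0, 0, 0]
    - [0, 0, 0]
    - [0, 0, 0]
    - [0, 0, 0]
  slide:
    - [0, 0, -2]
    - [0, 0, 0]
    - [0, 0, 0]
    - [0, 0, 0]
    - [0, 0, 0]
  gripper: [30, 30, 30, 30, 30]

```text
clock: 1.92
eef_pos: [586.8, -127.4, 125.3]
tool_rot: [3.138, -0.008, 0.019]
force: [0.5, 0.2, -3.0]
width: 36.6
```

arm_command:
  rot:
    - [0, 0, 0]
    - [0, 0, 0]
    - [0, 0, 0]
    - [0, 0, 0]
    - [0, 0, 0]
  slide:
    - [0, 0, 0]
    - [0, 0, 0]
    - [0, 0, 0]
    - [0, 0, 0]
    - [0, 0, 0]
  gripper: [30, 30, 30, 30, 30]

```text
clock: 2.33
eef_pos: [586.5, -127.4, 125.2]
tool_rot: [3.138, -0.007, 0.018]
force: [-0.6, -1.5, -0.2]
width: 36.6
```

```bash
python3 capm.py 3
```

```text
2.3333 [ 586.5 -127.4  125.2] [ 3.138 -0.007  0.018] [-0.6 -1.5 -0.2]
[604. 118.] [ 561   63   79  122 6298] ztop 141.9 top [693.6 -56.7 141. ] [21. 35.  6.]
[ 31. 183.] [   0  135   70  102 4847] ztop 142.3 top [474.4 -89.4 141.3] [21. 36.  6.]
[316. 285.] [ 270  234   93  101 7321] ztop 148.8 top [ 587.1 -126.4  148. ] [37. 38.  6.]
```

View pics/wrist3.png

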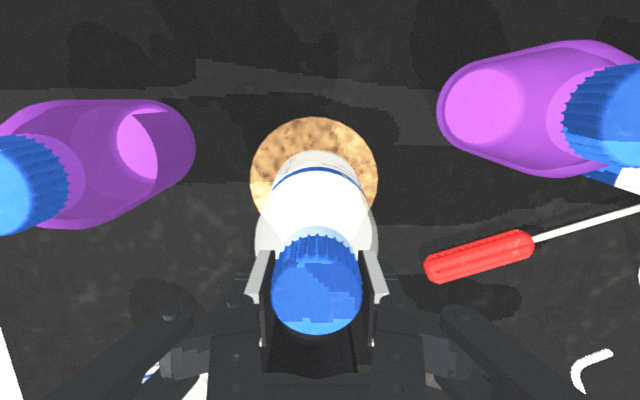

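The pads hold the cap at (316,285), with the opening at 36.6 mm. I'm lifting straight up.

arm_command:
  rot:
    - [0, 0, 0]
    - [0, 0, 0]
    - [0, 0, 0]
    - [0, 0, 0]
    - [0, 0, 0]
  slide:
    - [0, 0, 10]
    - [0, 0, 18]
    - [0, 0, 25]
    - [0, 0, 25]
    - [0, 0, 25]
  gripper: [30, 30, 30, 30, 30]

```text
clock: 2.8
eef_pos: [580.0, -125.6, 226.1]
tool_rot: [-3.141, 0.01, 0.019]
force: [0.2, 0.3, -2.9]
width: 36.9
```

arm_command:
  rot:
    - [0, 0, 0]
    - [0, 0, 0]
    - [0, 0, 0]
    - [0, 0, 0]
    - [0, 0, 0]
  slide:
    - [0, 0, 25]
    - [0, 0, 25]
    - [0, 0, 20]
    - [0, 0, 10]
    - [0, 0, 0]
  gripper: [30, 30, 30, 30, 30]

```text
clock: 3.22
eef_pos: [580.8, -125.2, 318.4]
tool_rot: [3.141, 0.001, 0.019]
force: [1.2, -0.7, -2.8]
width: 36.8
```

```bash
python3 - <<'E'
from h import *
p,d=get_image('side');cv2.imwrite('pics/side4.png',p[:,:,::-1])
E
```

```text
(no output)
```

View pics/side4.png

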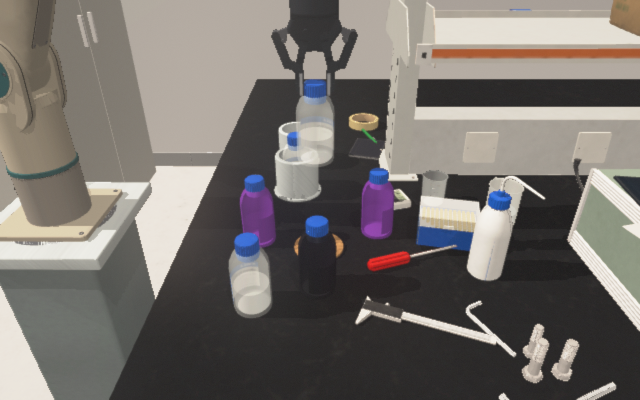

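The bottle hangs upright at side (315,125), underside near z≈199, which clears the stored cap at 151. I'm carrying it over now.

arm_command:
  rot:
    - [0, 0, 0]
    - [0, 0, 0]
    - [0, 0, 0]
    - [0, 0, 0]
    - [0, 0, 0]
  slide:
    - [-4, 15, 0]
    - [-5, 27, 0]
    - [-5, 35, 0]
    - [-5, 35, 0]
    - [-5, 35, 0]
  gripper: [30, 30, 30, 30, 30]

```text
clock: 3.68
eef_pos: [551.7, 13.4, 312.4]
tool_rot: [3.132, 0.01, -0.001]
force: [0.8, -0.3, -1.8]
width: 36.3
```

arm_command:
  rot:
    - [0, 0, 0]
    - [0, 0, 0]
    - [0, 0, 0]
    - [0, 0, 0]
    - [0, 0, 0]
  slide:
    - [-5, 35, 0]
    - [-5, 35, 0]
    - [-5, 35, 0]
    - [-5, 30, 0]
    - [-5, 20, 0]
  gripper: [30, 30, 30, 30, 30]

```text
clock: 4.1
eef_pos: [518.9, 178.6, 306.0]
tool_rot: [3.132, 0.023, 0.003]
force: [0.2, 0.1, -2.2]
width: 37.0
```

arm_command:
  rot:
    - [0.5, -1.2, 0]
    - [0, 0, 0]
  slide:
    - [0, 0, 0]
    - [0, 0, 0]
  gripper: [30, 30]

```text
clock: 4.27
eef_pos: [514.6, 186.6, 303.1]
tool_rot: [-3.14, 0.008, 0.015]
force: [0.1, -0.7, -3.1]
width: 36.8
```

```bash
cat > rim.py <<'E'
from h import *
import sys
tag=sys.argv[1]
s=telemetry.read_state();c=get_calibration('wrist');p,d=get_image('wrist')
print(s['clock'],s['eef_pos'].round(1),s['tool_rot'].round(3),s['force'].round(1))
np.savez(f"wrist{tag}.npz",p=p,d=d,**c);cv2.imwrite(f'pics/wrist{tag}.png',p[:,:,::-1])
P=cloud(c,d)
rim=(d>0)&(np.abs(P[...,2]-97)<5)&(np.hypot(P[...,0]-522,P[...,1]-278)<70)
q=P[rim];print(len(q),'rim fit',circ(q[:,:2]).round(1),'z',np.percentile(q[:,2],[10,50,90]).round(1),np.ptp(q,0))
fl=(d>0)&(P[...,2]<25)&(np.hypot(P[...,0]-522,P[...,1]-278)<38)
if fl.sum()>20:print('floor z',np.percentile(P[fl][:,2],[10,50,90]))
E
python3 rim.py 5
```

```text
4.2667 [514.6 186.6 303.1] [-3.14   0.008  0.015] [ 0.1 -0.7 -3.1]
3214 rim fit [523.6 279.7  46.3] z [96.3 97.7 98.8] [101.97990877 101.8916238    8.47900953]
floor z [7.18024207 8.27131063 9.38401952]
```

View pics/wrist5.png

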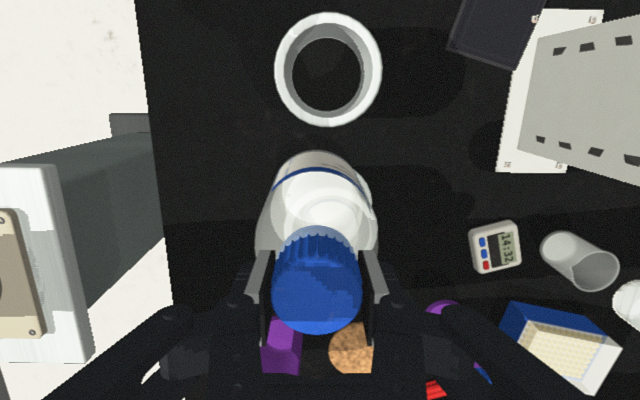

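The holder shows empty at (328,70), with its rim centre at (523.6, 279.7), top at z≈98 and floor at z≈8. The bottle is still in the pads.

arm_command:
  rot:
    - [0, -0.4, 0]
    - [0, 0, 0]
    - [0, 0, 0]
    - [0, 0, 0]
    - [0, 0, 0]
  slide:
    - [3, 25, 0]
    - [3, 28, 0]
    - [3, 22, 0]
    - [0, 10, 0]
    - [0, 0, 0]
  gripper: [30, 30, 30, 30, 30]

```text
clock: 4.73
eef_pos: [524.0, 267.0, 299.5]
tool_rot: [3.136, 0.009, 0.003]
force: [0.1, -0.6, -3.3]
width: 37.0
```

```bash
cat > chk.py <<'E'
from h import *
import sys
tag=sys.argv[1]
for n in ['scene','side']:
    p,d=get_image(n);cv2.imwrite(f'pics/{n}{tag}.png',p[:,:,::-1]);np.savez(f'{n}{tag}.npz',p=p,d=d)
    a=p[20:320,170:470] if n=='scene' else p[0:240,200:400]
    a=cv2.resize(a[:,:,::-1],(400,400*a.shape[0]//a.shape[1])); 
    o=a[:400] if n=='scene' else cv2.hconcat([o,a[:400]])
cv2.imwrite(f'pics/chk{tag}.png',o)
E
python3 capm.py 6; python3 chk.py 6
```

```text
4.7333 [524.  267.  299.5] [3.136e+00 9.000e-03 3.000e-03] [ 0.1 -0.6 -3.3]
[316. 288.] [ 270  234   93  112 7736] ztop 323.0 top [524.9 267.7 322.2] [37. 38.  6.]
[560. 364.] [526 349  65  31 759] ztop 40.2 top [892.  -46.5  40. ] [52. 12.  8.]
```

View pics/chk6.png

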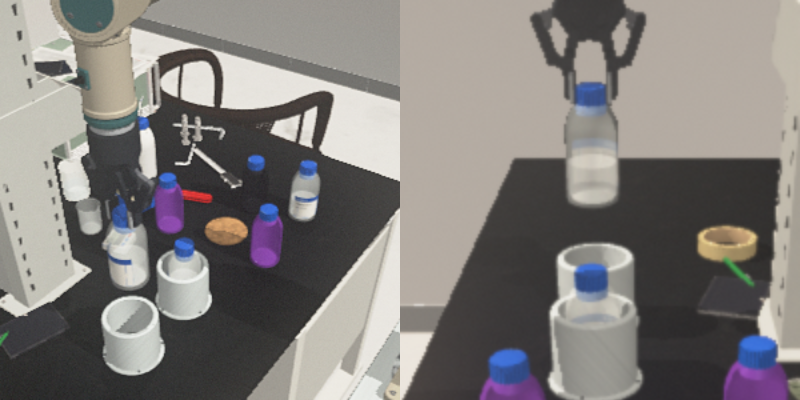

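The bottle hangs upright above and just short of the holder; the cap centre is at y≈268, and the target is 279.7. I'm correcting that and lowering to just above the rim.

arm_command:
  rot:
    - [0.3, -0.5, 0]
    - [0, 0, 0]
    - [0, 0, 0]
    - [0, 0, 0]
    - [0, 0, 0]
  slide:
    - [0, 10, 0]
    - [0, 2, -15]
    - [0, 0, -22]
    - [0, 0, -18]
    - [0, 0, 0]
  gripper: [30, 30, 30, 30, 30]

```text
clock: 5.3
eef_pos: [526.9, 269.8, 245.7]
tool_rot: [3.139, -0.007, -0.011]
force: [-0.1, -1.8, -3.1]
width: 36.9
```

```bash
python3 capm.py 7; python3 chk.py 7;python3 - <<'E'
from h import *
# rim in wrist view
z=np.load('wrist7.npz');c={k:z[k] for k in ('fx','fy','cx','cy','xyz','attitude')}
P=cloud(c,z['d']);m=(z['d']>0)&(np.abs(P[...,2]-97)<5)&(np.hypot(P[...,0]-522,P[...,1]-278)<60)
q=P[m];print(len(q),circ(q[:,:2]) if len(q)>50 else'')
E
```

```text
5.3 [526.9 269.8 245.7] [ 3.139 -0.007 -0.011] [-0.1 -1.8 -3.1]
[316. 285.] [ 270  234   93  101 7321] ztop 269.2 top [527.5 270.6 268.4] [37. 37.  5.]
[319. 362.] [ 297  343   45   37 1282] ztop 150.2 top [529.  120.  149.3] [36. 22.  5.]
[588. 388.] [563 376  47  24 465] ztop 30.8 top [900.  -48.2  30.2] [32.  8.  8.]
2484 [523.86412397 280.35899319  46.42956433]
```

View pics/chk7.png

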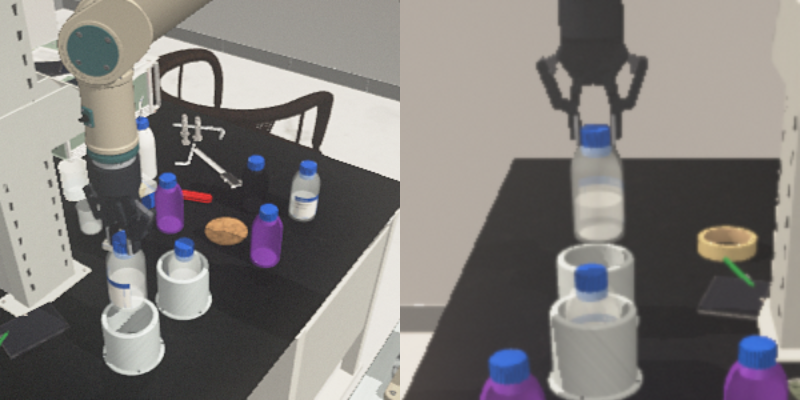

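View pics/wrist7.png

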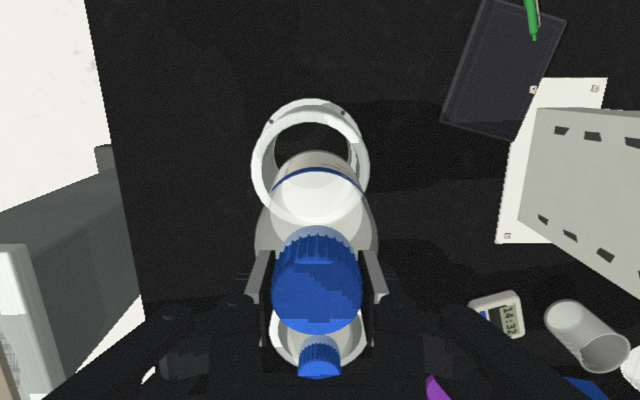

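Bottle bottom is still 20+ mm over the rim. The correction needed is about -3.5 mm in x and +10 mm in y.

arm_command:
  rot:
    - [0, 0.3, 0]
    - [0, 0, 0]
    - [0, 0, 0]
  slide:
    - [-4, 10, 0]
    - [0, 0, 0]
    - [0, 0, 0]
  gripper: [30, 30, 30]

```text
clock: 5.7
eef_pos: [526.9, 283.0, 253.3]
tool_rot: [-3.137, -0.013, -0.012]
force: [0.5, -0.1, -3.2]
width: 37.0
```

arm_command:
  rot:
    - [-0.3, 0.6, 0]
    - [0, 0, 0]
    - [0, 0, 0]
  slide:
    - [-3, -3, -7]
    - [0, 0, 0]
    - [0, 0, 0]
  gripper: [30, 30, 30]

```text
clock: 5.95
eef_pos: [524.1, 281.1, 247.4]
tool_rot: [-3.141, -0.004, -0.011]
force: [0.0, 0.3, -2.7]
width: 37.0
```

arm_command:
  rot:
    - [0, 0.2, 0]
    - [0, 0, 0]
    - [0, 0, 0]
  slide:
    - [-1, -2, -12]
    - [0, 0, -12]
    - [0, 0, 0]
  gripper: [30, 30, 30]

```text
clock: 6.2
eef_pos: [523.6, 278.9, 223.4]
tool_rot: [-3.141, -0.002, -0.011]
force: [-1.3, 0.2, -3.0]
width: 36.8
```

```bash
python3 capm.py 8; python3 chk.py 8; python3 - <<'E'
import cv2
a=cv2.imread('pics/scene8.png')[180:310,215:345];b=cv2.imread('pics/side8.png')[50:180,235:365]
cv2.imwrite('pics/z8.png',cv2.resize(cv2.hconcat([a,b]),(800,400),interpolation=cv2.INTER_CUBIC))
E
```

```text
6.2 [523.6 278.9 223.4] [-3.141e+00 -2.000e-03 -1.100e-02] [-1.3  0.2 -3. ]
[316. 285.] [ 270  234   93  100 7312] ztop 246.9 top [524.2 279.6 246.1] [37. 37.  5.]
```

View pics/z8.png

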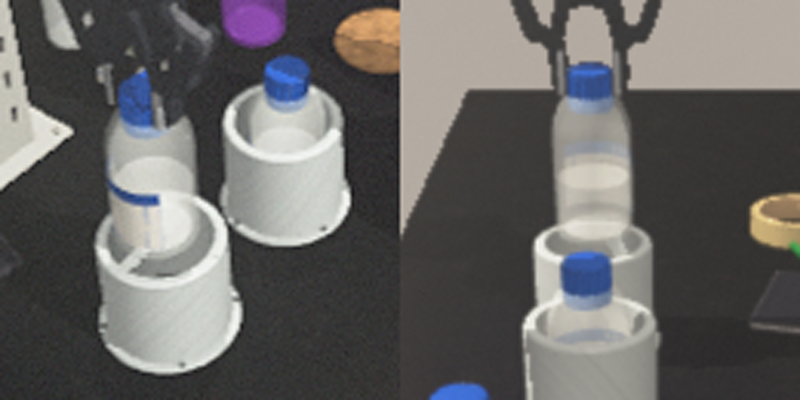

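The bottle bottom is just at the rim and centred, at z8 (150,245) left and (592,225) right. Now I'm lowering gently.

arm_command:
  rot:
    - [0, 0, 0]
    - [0, 0, 0]
    - [0, 0, 0]
  slide:
    - [0, 0, -8]
    - [0, 0, -10]
    - [0, 0, -8]
  gripper: [30, 30, 30]

```text
clock: 6.6
eef_pos: [527.3, 281.0, 201.4]
tool_rot: [-3.135, -0.012, -0.011]
force: [-0.3, -1.4, -3.1]
width: 36.7
```

arm_command:
  rot:
    - [-0.3, 0.6, 0]
    - [0, 0, 0]
    - [0, 0, 0]
  slide:
    - [-4, -2, 0]
    - [0, 0, -10]
    - [0, 0, -8]
  gripper: [30, 30, 30]

```text
clock: 6.85
eef_pos: [522.5, 278.6, 181.1]
tool_rot: [-3.141, 0.0, -0.011]
force: [-0.8, -0.7, -3.7]
width: 36.9
```

arm_command:
  rot:
    - [0, 0, 0]
    - [0, 0, 0]
    - [0, 0, 0]
  slide:
    - [0.5, 0.5, -12]
    - [0, 0, -12]
    - [0, 0, -10]
  gripper: [30, 30, 30]

```text
clock: 7.1
eef_pos: [523.2, 279.3, 144.5]
tool_rot: [-3.141, -0.001, -0.011]
force: [-0.4, 0.0, -2.8]
width: 36.6
```

arm_command:
  rot:
    - [0, 0, 0]
    - [0, 0, 0]
    - [0, 0, 0]
  slide:
    - [0, 0, -8]
    - [0, 0, -4]
    - [0, 0, -2]
  gripper: [30, 30, 30]

```text
clock: 7.35
eef_pos: [521.9, 278.6, 127.2]
tool_rot: [3.14, 0.003, -0.011]
force: [-5.5, -3.6, 26.7]
width: 36.8
```

```bash
python3 capm.py 9
```

```text
7.35 [521.9 278.6 127.2] [ 3.14e+00  3.00e-03 -1.10e-02] [-5.5 -3.6 26.7]
[316. 285.] [ 270  234   93  101 7365] ztop 150.9 top [522.7 279.3 150.1] [37. 38.  6.]
```

The floor is reached: 27 N upward force and cap top at z≈151. I'll ease off slightly and open.

arm_command:
  rot:
    - [0, 0, 0]
    - [0, 0, 0]
    - [0, 0, 0]
  slide:
    - [0, 0, 0.5]
    - [0, 0, 0]
    - [0, 0, 0]
  gripper: [36, 60, 80]

```text
clock: 7.65
eef_pos: [523.4, 279.5, 129.4]
tool_rot: [-3.141, -0.0, -0.011]
force: [-0.5, 0.9, -0.3]
width: 59.9
```

arm_command:
  rot:
    - [0, 0, 0]
    - [0, 0, 0]
    - [0, 0, 0]
    - [0, 0, 0]
  slide:
    - [0, 0, 0]
    - [0, 0, 0]
    - [0, 0, 0]
    - [0, 0, 0]
  gripper: [85, 85, 85, 85]

```text
clock: 7.98
eef_pos: [524.9, 280.3, 131.0]
tool_rot: [-3.139, -0.004, -0.011]
force: [0.2, -0.5, 0.1]
width: 85.1
```

```bash
python3 capm.py 10
```

```text
7.9833 [524.9 280.3 131. ] [-3.139 -0.004 -0.011] [ 0.2 -0.5  0.1]
[301. 283.] [ 256  233   89   97 6825] ztop 150.5 top [519.  279.8 149.7] [37. 36.  6.]
```

View pics/wrist10.png

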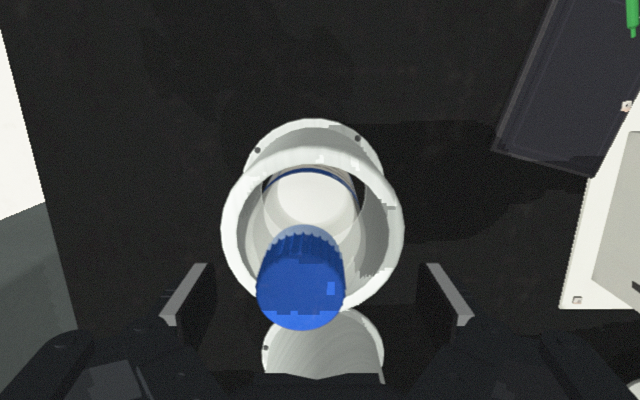

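The bottle is released and stands in the bore, with its cap at (301,283). I'm retreating straight up.

arm_command:
  rot:
    - [0, 0, 0]
    - [0, 0, 0]
    - [0, 0, 0]
    - [0, 0, 0]
    - [0, 0, 0]
  slide:
    - [-3, 0, 10]
    - [0, 0, 15]
    - [0, 0, 25]
    - [0, 0, 30]
    - [0, 0, 0]
  gripper: [85, 85, 85, 85, 85]

```text
clock: 8.45
eef_pos: [519.3, 279.5, 214.6]
tool_rot: [-3.141, 0.0, -0.011]
force: [1.7, 0.7, 1.0]
width: 85.1
```

arm_command:
  rot:
    - [0, 0, 0]
    - [0, 0, 0]
    - [0, 0, 0]
    - [0, 0, 0]
  slide:
    - [0, 0, 20]
    - [0, 0, 10]
    - [0, 0, 0]
    - [0, 0, 0]
  gripper: [85, 85, 85, 85]

```text
clock: 8.78
eef_pos: [519.1, 280.0, 249.1]
tool_rot: [-3.138, -0.003, -0.011]
force: [-0.6, -0.8, 0.4]
width: 84.9
```

```bash
python3 capm.py 11; python3 rim.py 11b; python3 chk.py 11;python3 - <<'E'
from h import *
for n in ["scene","side"]:
    z=np.load(n+"11.npz");p,d=z['p'],z['d'];c=get_calibration(n);P=cloud(c,d)
    m=cv2.inRange(cv2.cvtColor(p,cv2.COLOR_RGB2HSV),(102,140,60),(122,255,255))
    k,l,st,ce=cv2.connectedComponentsWithStats(m)
    for i in range(1,k):
        if st[i,4]<60: continue
        q=P[(l==i)&(d>0)];zt=np.percentile(q[:,2],90);top=q[np.abs(q[:,2]-zt)<5]
        print(n,ce[i].round(),zt.round(1),top.mean(0).round(1))
E
```

```text
8.7833 [519.1 280.  249.1] [-3.138e+00 -3.000e-03 -1.100e-02] [-0.6 -0.8  0.4]
[313. 197.] [ 288  170   50   54 2089] ztop 150.7 top [517.5 281.4 149.7] [36. 37.  6.]
[327. 365.] [307 351  41  29 907] ztop 150.1 top [527.1 124.3 149.1] [32. 13.  6.]
8.8333 [518.9 279.9 248.8] [-3.139e+00 -3.000e-03 -1.100e-02] [-0.3  0.   0.3]
3693 rim fit [523.7 280.5  45.9] z [95.8 97.6 98.7] [102.42996139 101.12723868   9.99198287]
floor z [7.04273442 8.21884583 9.69441717]
scene [276. 112.] 168.8 [ 892.2 -189.1  167. ]
scene [362. 142.] 143.5 [ 581.9 -233.5  142. ]
scene [401. 145.] 143.2 [ 472.5 -285.3  141.7]
scene [295. 155.] 143.3 [702.1 -54.3 141.7]
scene [281. 169.] 42.1 [790.  -77.1  40.9]
scene [371. 179.] 143.3 [458.2 -85.9 141.8]
scene [308. 205.] 151.4 [526.2 113.4 150. ]
scene [267. 245.] 151.5 [515.4 280.9 150. ]
side [295. 113.] 148.7 [518.8 270.8 147.6]
side [295. 138.] 148.5 [529.  105.2 147.4]
side [378. 176.] 140.6 [703.8 -63.  139.5]
side [254. 183.] 140.9 [461.1 -93.4 139.6]
side [499. 200.] 165.2 [ 894.8 -197.8  163.5]
side [316. 226.] 140.7 [ 584.7 -241.1  139.7]
side [444. 238.] 38.0 [ 836.5 -118.9   37.4]
side [246. 244.] 140.8 [ 475.8 -292.8  139.7]
```

View pics/chk11.png

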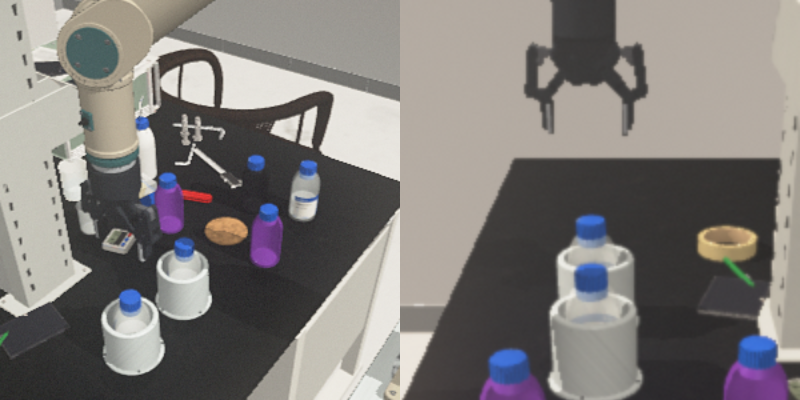

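View pics/wrist11.png

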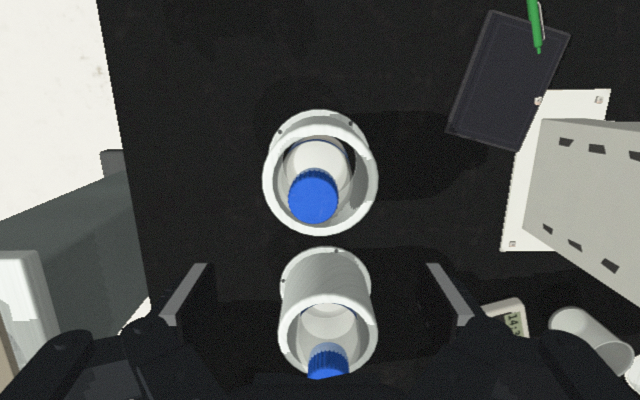

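The bottle stands in the holder with its cap at wrist (313,197). Its top is at z≈151, level with the stored bottle. The bystander caps read within 1 mm of their starting positions, and the gripper is clear.

```bash
python3 -c "
from h import *
print(ctrl.finish_job())"
```

```text
the job is handed in; nothing more can be done
None
```

I gripped the clear bottle on the cork mat by its cap, carried it over the full holder and lowered it into the empty one until it touched the floor at about 27 N. Then I released it, backed straight up and handed the job in at about 9 s.

**Last checks:**
- **Height:** the cap top is at z ≈ 151 mm, the same as the stored bottle, so it is fully seated. The side camera read about 149 mm for both bottles, a constant offset of about 2 mm.
- **Position:** the cap centre is about 6 mm from the bore axis in the wrist view and 8 mm in the scene view, where 15 mm is allowed. It had shifted about 4 mm when the fingers opened.
- **Tilt:** the bottle looks upright in all three views, but I did not measure the angle.
- **Other bottles:** in the scene and side views, the stored and spare bottles' caps read within 1 mm of where they started.
- **Gripper:** it was open and clear, roughly 100 mm above the cap, with no meaningful contact force.

The arm's rows drifted by up to 7 mm at times, so I corrected the pose along the way.

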